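# Connect the suction hose adapter to the push-fit bench outlet

### The arm

A 6-joint arm with a two-finger parallel gripper is mounted at the origin on the work surface. World frame = base frame: x ahead of the robot, y to its left, z up, the work surface at z = 0. Lengths are in m, angles in degrees, forces in N, time in s.
With the tool pointing down it reaches from about 0.35 to 0.875 m from the base axis. Payload 4.2 kg.
Tool frame: the origin (TCP) lies midway between the tips of the shut fingers; the grasp point (between the pads) lies 19 mm behind it; y points along the fingers, z is the direction in which the jaws open and shut, and the axes are right-handed (so a half turn about y gives the same grasp; the last joint's range is limited). The gripper opens to 87 mm and grips with 3 to 60 N. Pads are 19 mm wide; open, the fingers measure 117 mm over their backs; the gripper's body (75 mm by 190 mm) begins 51 mm behind the grasp point.
Start: joints at [-51.36, 22.042, 0.453, 0, -68.411, -14.817], TCP at [0.252, -0.572, 0.223] pointing down, gripper open.
Joint ranges: [-179.83, 179.83], [-69.29, 118.12], [-61.27, 80.66], [-181.25, 117.63], [-171.15, -9.14], [-177.46, 177.46]. Speed limits (degrees/s): [159.86, 159.86, 180, 180, 180, 180].

### API

Orientations are given as [roll, pitch, yaw] about the fixed x, y, z axes, in that order (R = Rz(yaw) Ry(pitch) Rx(roll)).
In Python, from workcell import env gives the robot as it stands. The module is installed in compiled form; this text tells all that it offers. Calls block until the motion is done:
- env.goto(position, orientation): joint-space move of the TCP to a pose.
- env.move_straight(position, rotation=None, rate=0.15, force_limit=None): straight line of the TCP; rotation=None keeps the orientation; rate is the mean speed in m/s. With force_limit (N) it stops when the force on the tool has changed by that much, and returns True; else False.
- env.set_joints(angles): joint-space move.
- env.gripper_to(opening, grasp_force=None): opening from 0.0 (shut) to 1.0 (fully open); grasp_force is the grip in N (None keeps the last); returns when the fingers have stopped.
- env.dwell(seconds).
- env.inverse_kinematics(position, orientation): joint angles nearest the present ones, or None.
- env.read_state(): the state.
- env.grab_frame(name): name is "side" or "top"; returns a dict with "image" (480x640x3 uint8, blue, green, red), "fx", "fy", "cx", "cy" (pixels), "D" ([k1, k2, p1, p2, k3] as OpenCV has them; the pictures are not rectified), "position" and "orientation" of the camera in the world. Camera axes: x right, y up, looking along -z (the intrinsics and any distortion apply to the point x, -y, -z); pixel columns grow to the right and rows downward; lengths in m; the calibration is good to about 2 mm. A picture is of the moment at which its call begins. There is no depth.
A pose or a line that the arm cannot do raises env.Unreachable and nothing moves.
- env.close_job(): hands the job in, once; it reports no verdict.
Trained networks look in a picture, given as the dict that the camera call returned (one of the last four; its "shot" number tells which), for a name from the list of things; names that differ only in an ending like _2 or _b are one class to them, and where a whole thing is asked for, a point or a joint stands for the part that bears it (a point fixed in the world has none). Each returns a list of dicts, best first, with "score" (0 to 1); they miss things now and then, are a little off and sometimes report something else, mostly with a low value. They report only what shows in the picture. A call takes as long as a camera call. They do not tell look-alikes from the thing itself.
- env.search_frame(picture, thing): "xyz" ([x, y, z] in m, in world coordinates, good to about 4 mm: the middle of the surface that is visible of it).
- env.trace(picture, thing): "mask" (480x640 bool, what is visible of it).
The state is a dict: "clock": time; "joint_positions": joint angles; "qvel": joint speeds; "joint_torque": joint torques, N m; "position": TCP position; "tool_rot": TCP orientation; "force": force on the tool from outside, world axes, zero at the start; "wrist_torque": the same for the moment, N m; "opening": opening from 0.0 (shut) to 1.0 (fully open).
Only numpy, scipy, OpenCV 4.12 (cv2) and the standard library are available. Lean on these libraries where they do the work, as an engineer would, in place of code of your own. Each camera call takes 0.05 s, during which the arm holds its last target. There are 200 camera calls.

### The job

Take the steel suction hose adapter out of the rack and push its stem into the open outlet, the one with a ring collar and a hole, until it locks fully home. Then pull it back gently until the collar has come up to its stop, which proves the lock, and let go, leaving it upright and locked with the collar up. Use no more than firm hand force on the fitting (15 N will do, never over 25 N), and leave the other things where they are.

Things in the scene. Friction and masses are not known exactly. Their poses are not given: they have to be found in the camera images.
- adapter: the steel hose adapter, about 100 g, 110 mm tall, round about its z axis, upright in one of the rack's two holes. Grip hub: ribbed, 24 mm diameter, 56 to 88 mm above its origin; above it a barbed nozzle of 14 mm diameter up to 110 mm. Origin at the centre of its lower end, z up. In the rack the hub's underside rests on the rack's top: origin 4 mm above the bench
- adapter_tip (a point): the adapter's lower end (same point as its origin). Stem, from here up (mm): 0-8 cone growing from 8 to 15 diameter, 8-16 diameter 15, 16-22.5 groove of diameter 10, 22.5-56 diameter 15
- outlet: open push-fit outlet, fixed on the deck: steel post 44 mm in diameter, 55 mm tall, with a collar on top and an upright bore of 17 mm diameter. It is in any of three places 105 mm apart along the deck's y axis; the other two hold fixed posts of the same size with solid caps (up to 76 mm above the deck). Origin at the centre of its underside, 12 mm above the bench
- collar_top (a point): centre of the collar's top face, z up; with the collar down it is 73 mm above the bench. Two spring pawls in the collar meet the stem's cone when the adapter's lower end is about 17 mm below this point, rub with 2 to 7 N, and snap into its groove when it is 39 mm below: a drop of a few N is felt. From then on the stem cannot be pulled out of the collar
- bore_seat (a point): face of the springy rubber seat at the bottom of the bore, on its axis, 35.5 mm above the bench (37.5 mm below the top of a lowered collar). The adapter's lower end must press it down to lock: it takes 1 N to start and 2 N more per mm; the pawls snap in 1.5 mm down (4 N, with the rubbing 6 to 9 N), and it stops hard 2.5 mm down
- collar (a joint): height of the collar above its lowest position, m: 0 down, 0.004 up at its hard stop. A black ring, 34 mm outside, 17 mm bore, 6 mm thick. It starts down. It is stiff and stays where left: 15 N lifts it. It carries the pawls, so a locked stem that is pulled up takes it along, after up to 3 mm of free play; the locked stem may then sink back 3 mm when let go
- deck: the fixed aluminium plate under the outlets, 120 x 340 x 12 mm, the row of outlets along its y axis; origin at the centre of its underside
- rack: the fixed white block, 70 x 150 x 60 mm, with two upright 18.5 mm through holes 72 mm apart along its y axis (36 mm either side of its middle); origin at the centre of its underside. The adapter is in either hole, the plug in the other
- plug: bystander: blanking plug, a black disc head 32 mm across and 12 mm thick on a plain 15 mm stem 40 mm long, no nozzle; hangs in the rack's other hole, head top 72 mm above the bench. Origin at the stem's lower end
- wash_bottle: bystander: white wash bottle, 66 mm across, 190 mm tall, behind the deck; origin at the centre of its underside
- jar: bystander: small glass specimen jar, 60 mm across, 75 mm tall; origin at the centre of its underside
- bowl: bystander: steel bowl, 100 mm across, 45 mm tall; origin at the centre of its underside
- dish: bystander: shallow glass dish, 90 mm across, 16 mm tall, near the robot; origin at the centre of its underside
- forceps: bystander: steel forceps, 150 mm long, lying on the bench; origin at mid length
There are look-alikes about, which are no part of the job. What is shaped like the rack but turquoise or yellow is not meant.

How it is judged:
By the outcome, as a careful person would: the job done as asked, in the order asked, and still so for the second after the job is handed in, with the robot touching nothing.
It also fails if it takes over 67 s, if anything falls off the work surface, if the arm or the gripper's body presses on something with over 40 N, if the wrist force passes 120 N, or if a joint passes its speed limit or range.

## Working session

There is one attempt and no reset: what is moved stays moved. The work goes in short steps, each a Python script; the robot and the scene stay as the last script left them, time stands still between calls to the robot, and variables do not carry over. Pictures are saved under pics/ and viewed, about 8 in all and at most 12, crops included, and the job is handed in when it is done.

```bash
mkdir -p pics; ls; cat > h.py <<'E'
from workcell import env
import numpy as np, cv2
from scipy.spatial.transform import Rotation as R
def shot(n,f=None):
    p=env.grab_frame(n)
    if f: cv2.imwrite('pics/'+f,p['image'])
    return p
def Rc(p):
    o=np.array(p['orientation'],float)
    return o if o.shape==(3,3) else R.from_euler('xyz',o,degrees=True).as_matrix()
def K(p): return np.array([[p['fx'],0,p['cx']],[0,p['fy'],p['cy']],[0,0,1.]])
def proj(p,X):
    c=(np.atleast_2d(X)-np.array(p['position']))@Rc(p)*[1,-1,-1]
    return cv2.projectPoints(c,np.zeros(3),np.zeros(3),K(p),np.array(p['D'],float))[0][:,0]
def atz(p,uv,z):
    q=cv2.undistortPoints(np.array(uv,float).reshape(-1,1,2),K(p),np.array(p['D'],float))[:,0]
    d=np.c_[q[:,0],-q[:,1],-np.ones(len(q))]@Rc(p).T
    o=np.array(p['position']); return o+d*((z-o[2])/d[:,2])[:,None]
E
python3 - <<'E'
from h import *
for n in ('top','side'):
    p=shot(n,n+'0.png'); print(n,p['position'],p['orientation'],p['fx'],p['D'])
    for t in ('adapter','outlet','collar','rack','plug','deck','wash_bottle','jar','bowl','dish','forceps'):
        print(t,[(round(d['score'],2),np.round(d['xyz'],3).tolist(),np.round(proj(p,d['xyz'])[0]).tolist()) for d in env.search_frame(p,t)[:4]])
print(env.read_state())
E
```

```text
pics
top [ 0.46972216 -0.07799297  1.20518449] [  4.35701979  -1.08898792 -88.86105549] 538.0914408748587 [0.04382866 0.         0.         0.         0.        ]
adapter [(0.5, [0.518, -0.194, 0.091], [368.0, 255.0])]
outlet [(0.96, [0.53, 0.058, 0.064], [248.0, 247.0]), (0.57, [0.512, -0.442, 0.005], [475.0, 261.0])]
collar [(0.57, [0.525, 0.065, 0.072], [244.0, 249.0])]
rack [(0.94, [0.332, -0.234, 0.058], [384.0, 344.0]), (0.92, [0.512, -0.23, 0.058], [383.0, 258.0]), (0.85, [0.309, -0.454, 0.06], [489.0, 357.0])]
plug [(0.6, [0.505, -0.265, 0.069], [400.0, 262.0])]
deck [(0.77, [0.554, 0.16, 0.013], [204.0, 237.0])]
wash_bottle [(0.59, [0.777, 0.112, 0.124], [221.0, 124.0])]
jar [(0.66, [0.722, -0.068, 0.07], [309.0, 158.0]), (0.62, [0.511, -0.23, 0.063], [383.0, 259.0])]
bowl [(0.73, [0.69, -0.319, 0.02], [421.0, 180.0]), (0.47, [0.724, -0.069, 0.076], [310.0, 156.0])]
dish [(0.64, [0.382, -0.065, 0.012], [305.0, 317.0]), (0.6, [0.723, -0.067, 0.074], [309.0, 158.0])]
forceps [(0.57, [0.515, -0.441, 0.003], [474.0, 260.0])]
side [0.17088892 0.57463546 0.70367972] [  50.56404213
[... 877 characters left out ...]
44, 0.006], [401.0, 194.0])]
{'clock': 1.2, 'joint_positions': array([-5.13590397e+01,  2.20414989e+01,  4.52246863e-01,  7.15104890e-04,
       -6.84133949e+01, -1.48149945e+01]), 'qvel': array([-0.02908127,  0.00336226,  0.02940479,  0.00115027,  0.06472729,
       -0.0117532 ]), 'joint_torque': array([ 5.66348334e-06, -3.90476847e+01,  1.87625563e+01,  4.22432050e+00,
        1.54125685e-02, -3.50257176e-05]), 'position': array([ 0.25246083, -0.57170469,  0.22255124]), 'tool_rot': array([-8.99976111e+01,  1.31965464e-03,  2.38262290e+01]), 'force': array([ 0.13355158, -0.37618032,  0.36087351]), 'wrist_torque': array([ 0.01283211, -0.0264704 , -0.04300926]), 'opening': 1.0006910147557266}
```

View pics/top0.png

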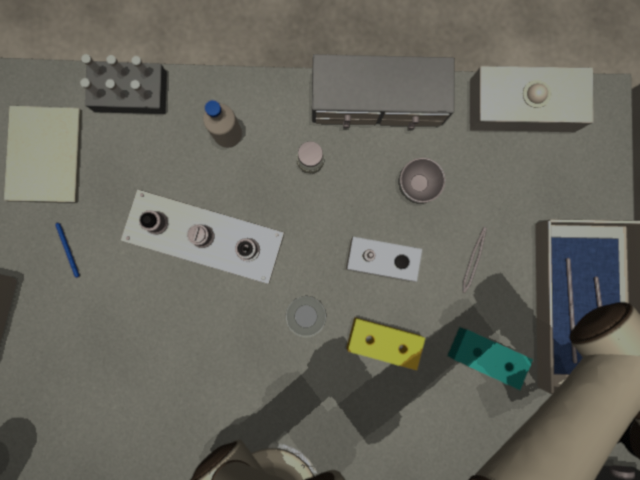

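View pics/side0.png

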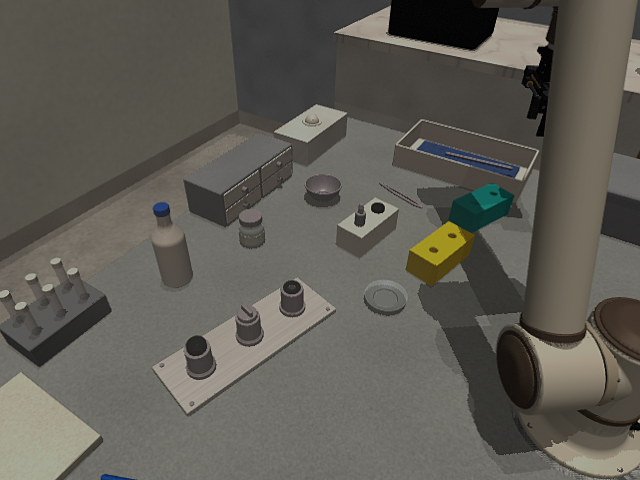

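The top view shows three posts, at (150,221), (200,236) and (247,249). The middle one has a bar cap. (150,221) looks like a solid black disc, and (247,249) looks like a ring with a hole. The white rack at (384,259) holds the adapter at (369,255) and the plug at (401,262). The yellow and turquoise racks are look-alikes. I'll confirm with one enlarged crop and measure.

```bash
python3 - <<'E'
from h import *
t=shot('top'); s=shot('side')
def crop(p,u,v,w,h): return cv2.resize(p['image'][v:v+h,u:u+w],(400,300),interpolation=cv2.INTER_CUBIC)
cv2.imwrite('pics/c.png',np.vstack([np.hstack([crop(t,120,180,160,120),crop(t,330,215,120,90)]),np.hstack([crop(s,170,260,160,120),crop(s,320,180,100,75)])]))
for n,p in (('top',t),('side',s)):
    for k in ('adapter','collar','rack','deck'):
        for d in env.trace(p,k)[:3]:
            m=d['mask'].astype(np.uint8); ys,xs=np.nonzero(m)
            if len(xs)<5: continue
            c=max(cv2.findContours(m,0,2)[0],key=cv2.contourArea); r=cv2.minAreaRect(c)
            print(n,k,round(d['score'],2),'cent',xs.mean().round(1),ys.mean().round(1),'bbox',xs.min(),xs.max(),ys.min(),ys.max())
            if n=='top':
                z={'rack':.06,'deck':.012,'collar':.073,'adapter':.114}[k]
                b=atz(p,cv2.boxPoints(r),z); print('  box',b[:,:2].round(3).tolist(),'mean',b.mean(0).round(4))
            elif k in('collar','adapter'): print('  at z',atz(p,[[xs.mean(),ys.mean()]],.07).round(4))
E
```

```text
top adapter 0.59 cent 368.6 255.0 bbox 363 374 250 260
  box [[0.526, -0.182], [0.526, -0.204], [0.506, -0.205], [0.506, -0.182]] mean [ 0.5161 -0.1932  0.114 ]
top adapter 0.21 cent 244.8 248.2 bbox 237 252 241 255
  box [[0.524, 0.078], [0.545, 0.058], [0.525, 0.037], [0.504, 0.058]] mean [0.5246 0.0578 0.114 ]
top collar 0.5 cent 244.5 247.9 bbox 237 252 241 255
  box [[0.542, 0.08], [0.542, 0.048], [0.513, 0.047], [0.512, 0.079]] mean [0.5271 0.0634 0.073 ]
top collar 0.37 cent 203.4 236.4 bbox 121 283 189 283
  box [[0.537, 0.323], [0.65, 0.296], [0.564, -0.021], [0.452, 0.009]] mean [0.5509 0.1518 0.073 ]
top rack 0.98 cent 490.4 357.9 bbox 448 532 329 388
  box [[0.307, -0.365], [0.375, -0.396], [0.311, -0.548], [0.244, -0.517]] mean [ 0.3093 -0.4566  0.06  ]
top rack 0.8 cent 384.9 342.9 bbox 346 424 317 369
  box [[0.315, -0.151], [0.39, -0.169], [0.354, -0.322], [0.279, -0.302]] mean [ 0.3346 -0.2358  0.06  ]
top rack 0.6 cent 382.6 258.4 bbox 347 421 237 280
  box [[0.488, -0.15], [0.559, -0.161], [0.535, -0.312], [0.464, -0.3]] mean [ 0.5115 -0.2307  0.06  ]
top deck 0.69 cent 203.3 236.5 bbox 122 282 190 282
  box [[0.541, 0.342], [0.659, 0.314], [0.569, -0.016], [0.452, 0.015]] mean [0.5553 0.1641 0.012 ]
side adapter 0.68 cent 359.6 214.9 bbox 355 364 205 224
  at z [[ 0.5262 -0.2131  0.07  ]]
side collar 0.66 cent 291.5 286.5 bbox 283 300 280 293
  at z [[0.5283 0.0639 0.07  ]]
side collar 0.17 cent 385.4 294.4 bbox 364 407 279 310
  at z [[ 0.3676 -0.0155  0.07  ]]
side rack 0.78 cent 439.4 252.6 bbox 406 474 222 285
side rack 0.69 cent 480.9 206.7 bbox 449 513 183 231
side deck 0.61 cent 241.0 349.0 bbox 154 335 278 415
```

View pics/c.png

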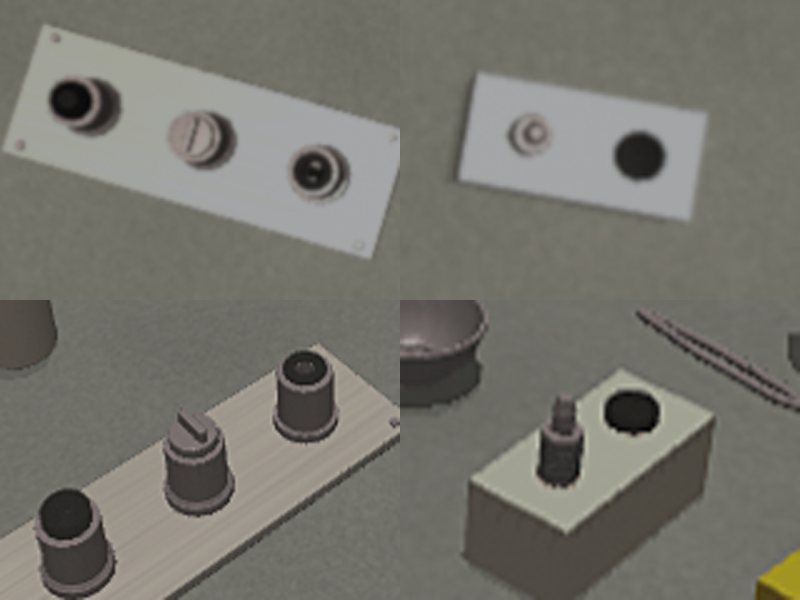

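The crop confirms it: the outlet is the post with a ring and open hole, at top (245,248) and side (292,287). The other two are a solid black cap and a bar cap. The adapter, with its nozzle, is at top (369,255), and the black disc next to it is the plug. Deck and collar geometry agree on outlet xy ≈ (0.528, 0.0635). Rack geometry gives the adapter ≈ (0.517, -0.195).

Next I'll approach with the jaws opening across the rack, away from the plug.

```bash
python3 - <<'E'
from h import *
from scipy.optimize import least_squares
t=shot('top'); s=shot('side')
def cen(p): m=env.trace(p,'adapter')[0]['mask']; ys,xs=np.nonzero(m); return np.array([xs.mean(),ys.mean()])
ct,cs=cen(t),cen(s)
r=least_squares(lambda X:np.r_[proj(t,X)[0]-ct,proj(s,X)[0]-cs],[.516,-.194,.085]); print('tri',r.x.round(4),r.fun.round(2))
A=(r.x[:2]+np.array([.5172,-.1952]))/2; print(A)
for yaw in (81,-99):
    print(yaw,[np.round(env.inverse_kinematics([*q,z],[-90,0,yaw]),1).tolist() for q,z in ((A,.18),((.528,.0635),.18))])
y=81
q=[np.array(env.inverse_kinematics([*A,.18],[-90,0,k])) for k in (81,-99)]
yaw=(81,-99)[int(np.argmin([abs(k-env.read_state()['joint_positions']).max() for k in q]))]; print('yaw',yaw)
env.goto([*A,.18],[-90,0,yaw]); 
st=env.read_state(); print(st['clock'],st['position'].round(4),st['tool_rot'].round(2),st['force'].round(2))
p=shot('side'); cv2.imwrite('pics/s1.png',cv2.resize(p['image'][100:280,260:500],(800,600)))
E
```

```text
tri [ 0.517  -0.1965  0.0839] [ 0.01  0.03 -0.04 -0.  ]
[ 0.5171138 -0.195873 ]
81 [[-3.9, 17.1, -13.4, 0.0, -59.5, -5.1], [24.3, 15.1, -16.3, 0.0, -58.6, -33.3]]
-99 [[-3.9, 17.1, -13.4, -0.0, -59.5, 174.9], [24.3, 15.1, -16.3, 0.0, -58.6, 146.7]]
yaw 81
3.5917 [ 0.517  -0.1966  0.1801] [-9.001e+01  1.000e-02  8.093e+01] [ 0.27 -0.13  0.94]
```

View pics/s1.png

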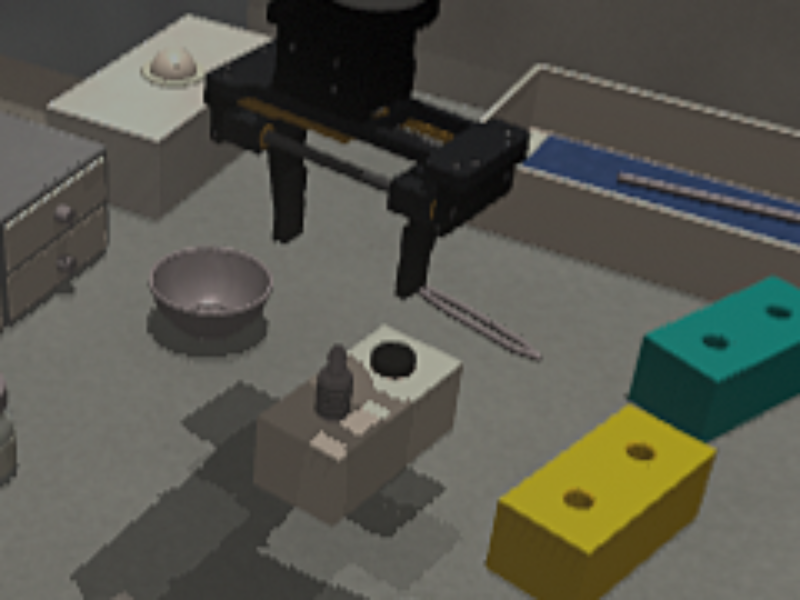

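The open jaws straddle the adapter across the rack, with the adapter at crop (335,385), and stay clear of the plug at (393,360). Next I'll descend and close softly, check the side load, then firm up.

```bash
python3 - <<'E'
from h import *
S=lambda l:(lambda s:print(l,round(s['clock'],2),s['position'].round(4),s['force'].round(2),s['wrist_torque'].round(3),round(s['opening'],3)))(env.read_state())
st=env.read_state()['position']
S('above')
print(env.move_straight([.5171,-.1959,.064],rate=.1,force_limit=6)); S('down')
env.gripper_to(0.0,8); env.dwell(.2); S('soft')
p=shot('top'); q=shot('side')
cv2.imwrite('pics/g.png',np.hstack([cv2.resize(p['image'][215:305,325:445],(400,300)),cv2.resize(q['image'][160:260,300:433],(400,300))]))
E
```

```text
above 3.64 [ 0.5169 -0.1968  0.1801] [0.26 0.01 0.41] [-0.008  0.116 -0.03 ] 1.002
False
down 4.95 [ 0.5177 -0.196   0.0647] [ 0.26  0.39 -0.19] [ 0.014  0.104 -0.026] 1.005
soft 6.19 [ 0.5171 -0.1959  0.064 ] [-0.15 -0.37  0.34] [ 0.005 -0.013 -0.042] 0.275
```

```bash
python3 - <<'E'
from h import *
S=lambda l:(lambda s:print(l,round(s['clock'],2),s['position'].round(4),s['force'].round(2),s['wrist_torque'].round(3),round(s['opening'],3)))(env.read_state())
env.gripper_to(0.0,45); S('firm')
print(env.move_straight([.5171,-.1959,.150],rate=.08,force_limit=8)); S('up')
env.move_straight([.528,.0635,.150],rate=.15); env.dwell(.3); S('over')
p=shot('top'); q=shot('side')
cv2.imwrite('pics/o.png',np.hstack([cv2.resize(p['image'][200:290,190:310],(400,300)),cv2.resize(q['image'][190:310,220:380],(400,300))]))
X=np.array([[.528,.0635,.09],[.528,.0635,.146],[.528,.0635,.073]])
print(proj(q,X).round(1).tolist(),proj(p,X).round(1).tolist())
for n,k in (('side',q),('top',p)):
  for t in ('adapter','collar'):
    for d in env.trace(k,t)[:1]:
        ys,xs=np.nonzero(d['mask']); print(n,t,round(d['score'],2),xs.mean().round(1),ys.mean().round(1),xs.min(),xs.max(),ys.min(),ys.max(), [(y,xs[ys==y].min(),xs[ys==y].max()) for y in np.unique(ys)] if n=='side' else '')
E
```

```text
firm 6.51 [ 0.5171 -0.1959  0.064 ] [-0.35 -0.53 -0.66] [-0.017  0.018  0.067] 0.263
False
up 7.73 [ 0.5167 -0.1958  0.1493] [-1.39 -0.65 -1.56] [0.034 0.113 0.01 ] 0.26
over 9.92 [0.528  0.0633 0.15  ] [-1.03 -0.06 -0.54] [-0.017  0.107 -0.006] 0.262
[[291.6, 279.0], [291.2, 256.9], [291.8, 285.4]] [[243.4, 247.1], [239.9, 245.6], [244.5, 247.6]]
side adapter 0.69 289.9 260.4 285 295 241 279 [(np.int64(241), np.int64(287), np.int64(289)), (np.int64(242), np.int64(286), np.int64(290)), (np.int64(243), np.int64(285), np.int64(291)), (np.int64(244), np.int64(285), np.int64(291)), (np.int64(245), np.int64(285), np.int64(291)), (np.int64(246), np.int64(285), np.int64(291)), (np.int64(247), np.int64(285), np.int64(292)), (np.int64(248), np.int64(285), np.int64(292)), (np.int64(249), np.int64(285), np.int64(292)), (np.int64(250), np.int64(285), np.int64(291)), (np.int64(251), np.int64(285), np.int64(291)), (np.int64(252), np.int64(285), np.int64(291)), (np.int64(253), np.int64(285), np.int64(291)), (np.int64(254), np.int64(285), np.int64(291)), (np.int64(255), np.int64(285), np.int64(291))
[... 1838 characters left out ...]
int64(188), np.int64(307), np.int64(340)), (np.int64(189), np.int64(308), np.int64(340)), (np.int64(190), np.int64(308), np.int64(339)), (np.int64(191), np.int64(309), np.int64(339)), (np.int64(192), np.int64(309), np.int64(338)), (np.int64(193), np.int64(309), np.int64(338)), (np.int64(194), np.int64(309), np.int64(337)), (np.int64(195), np.int64(309), np.int64(336)), (np.int64(196), np.int64(310), np.int64(335)), (np.int64(197), np.int64(312), np.int64(334)), (np.int64(198), np.int64(313), np.int64(332)), (np.int64(199), np.int64(315), np.int64(331)), (np.int64(200), np.int64(316), np.int64(329)), (np.int64(201), np.int64(318), np.int64(327)), (np.int64(202), np.int64(321), np.int64(323))]
```

View pics/o.png

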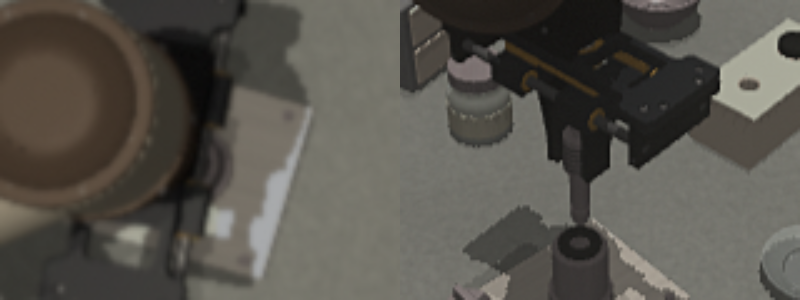

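The crop shows the adapter hanging upright in the jaws with its tip just above the collar hole. The tip is at side pixel (292,279.5), against a predicted (291.6,279). I'll lower it into the mouth under guard and centre it by feeling the bore wall.

```bash
cat >> h.py <<'E'
def S(l):
    s=env.read_state(); print(l,round(s['clock'],2),s['position'].round(4),s['force'].round(2),s['wrist_torque'].round(3),round(s['opening'],3)); return s
def F(n=6):
    f=[]
    for _ in range(n): env.dwell(.02); f.append(env.read_state()['force'])
    return np.mean(f,0)
E
python3 - <<'E'
from h import *
print('F0',F().round(2))
h=env.move_straight([.528,.0635,.120],rate=.03,force_limit=5); s=S(h)
if not h:
    c=np.array([.528,.0635,.120]); 
    for ax in (0,1):
        e=[]
        for sg in (1,-1):
            g=c.copy(); g[ax]+=sg*.003
            hit=env.move_straight(g,rate=.008,force_limit=3.0); s=S((ax,sg,hit)); e.append(s['position'][ax])
            env.move_straight(c,rate=.02)
        c[ax]=np.mean(e); env.move_straight(c,rate=.01)
    print('centre',c.round(5),'F',F().round(2)); S('end')
E
```

```text
F0 [-0.09  0.25 -1.15]
False 11.47 [0.5279 0.0637 0.1199] [-0.57  2.1  -1.67] [ 0.706  0.22  -0.017] 0.265
(0, 1, True) 11.73 [0.528  0.0638 0.1194] [-0.2   2.1   1.24] [0.647 0.083 0.015] 0.263
(0, -1, True) 12.33 [0.5268 0.0642 0.1199] [1.4  1.63 0.77] [ 0.35  -0.221  0.004] 0.262
(1, 1, False) 13.36 [0.5271 0.0663 0.1199] [ 0.06 -1.52 -1.4 ] [ 0.024  0.104 -0.024] 0.263
(1, -1, True) 13.96 [0.5275 0.0631 0.1198] [-0.22  3.37  1.08] [1.047 0.098 0.01 ] 0.266
centre [0.52737 0.06471 0.12   ] F [ 0.22  0.16 -0.63]
end 14.58 [0.5271 0.0645 0.1198] [ 0.88  0.31 -0.62] [ 0.125  0.007 -0.002] 0.265
```

```bash
python3 - <<'E'
from h import *
for x in (.0015,.0008,-.0008,-.0015):
    env.move_straight([.5274+x,.0648,.120],rate=.02); print('x',x,F().round(2))
for y in (.001,-.001):
    env.move_straight([.5274,.0648+y,.120],rate=.02); print('y',y,F().round(2))
env.move_straight([.5274,.0648,.120],rate=.02); S('')
E
```

```text
x 0.0015 [-0.09 -0.05 -1.13]
x 0.0008 [-0.04  0.47 -1.2 ]
x -0.0008 [ 0.51  0.14 -0.94]
x -0.0015 [ 1.6   0.11 -1.66]
y 0.001 [ 0.02 -0.05 -1.08]
y -0.001 [-0.23  1.41 -1.2 ]
 16.93 [0.5274 0.0646 0.12  ] [ 0.61 -0.35 -0.96] [ 0.032  0.07  -0.018] 0.26
```

```bash
python3 - <<'E'
from h import *
C=[.5280,.0653]
env.move_straight([*C,.120],rate=.02); print('base',F().round(2))
for z in (.113,.107,.102,.098,.097,.0965,.096,.0955,.095,.0945,.094,.0936):
    h=env.move_straight([*C,z],rate=.02,force_limit=13); f=F(5)
    print(h,z,round(env.read_state()['position'][2],4),f.round(2))
    if h or f[2]>16: break
S('end')
E
```

```text
base [-0.29 -0.03 -0.8 ]
False 0.113 0.113 [ 0.02 -0.04 -1.09]
False 0.107 0.1073 [-0.28 -0.06  2.39]
False 0.102 0.1016 [-0.08  0.73 -0.2 ]
False 0.098 0.0977 [-0.02  0.39 -0.53]
False 0.097 0.097 [-0.32  0.22  0.57]
False 0.0965 0.0966 [-0.39  0.24  1.54]
False 0.096 0.096 [-0.17 -0.08  2.15]
False 0.0955 0.0954 [-0.25  0.41  1.3 ]
False 0.095 0.0951 [-0.27 -0.13  2.53]
False 0.0945 0.0941 [ 1.18 -0.15 -1.  ]
False 0.094 0.094 [ 1.03 -0.38  0.74]
False 0.0936 0.0938 [ 0.08 -0.11  2.61]
end 21.98 [0.5281 0.0653 0.0938] [-0.14 -0.23  2.43] [ 0.088  0.089 -0.047] 0.265
```

```bash
python3 - <<'E'
from h import *
C=[.5280,.0653]
for z in (.0932,.0929,.0926,.0923,.0920):
    h=env.move_straight([*C,z],rate=.01,force_limit=10); f=F(8)
    print(h,z,round(env.read_state()['position'][2],4),f.round(2))
    if h or f[2]>9: break
q=shot('side'); cv2.imwrite('pics/l.png',cv2.resize(q['image'][230:320,230:350],(800,600)))
S('end')
E
```

```text
False 0.0932 0.0933 [-0.2  -0.09  3.61]
False 0.0929 0.093 [-0.04  0.25  4.4 ]
False 0.0926 0.0928 [-0.77  0.05  5.66]
False 0.0923 0.0928 [-0.73 -0.2   7.11]
False 0.092 0.0927 [-0.98  0.13  8.08]
end 23.95 [0.5282 0.0653 0.0927] [-1.38  0.67  7.05] [0.002 0.506 0.004] 0.264
```

View pics/l.png

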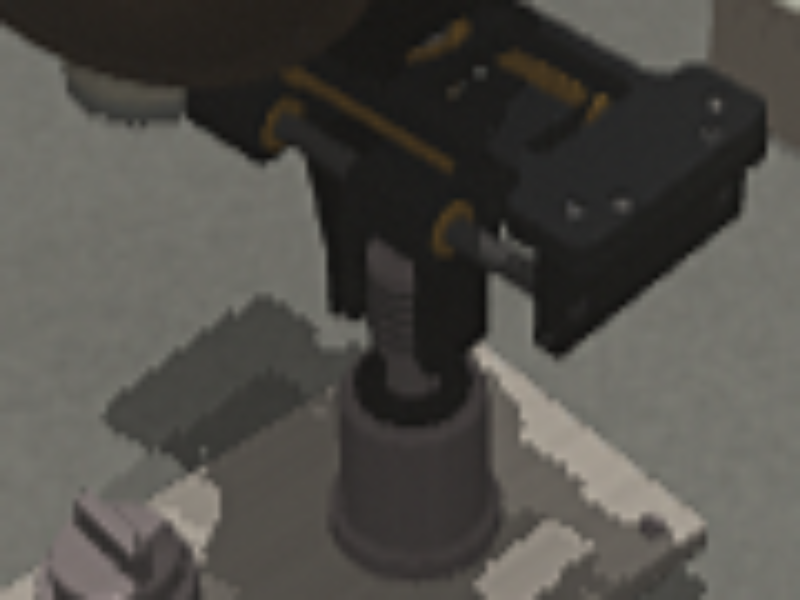

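The stem is on the hard stop: the position stays at 0.0927 while the push rises to about 9 N, and the view shows it deep in the collar and upright. Next I'll do the gentle pull in small steps.

```bash
python3 - <<'E'
from h import *
C=[.5280,.0653]; z=.0927; b=-0.9
while z<.108:
    z+=.0006; h=env.move_straight([*C,z],rate=.012,force_limit=8); f=F(4)
    print(h,round(z,4),round(env.read_state()['position'][2],4),f.round(1))
    if f[2]-b<-16.5: break
q=shot('side'); cv2.imwrite('pics/u.png',cv2.resize(q['image'][230:320,230:350],(800,600)))
S('end')
E
```

```text
False 0.0933 0.0932 [ 0.4 -0.2  4.5]
False 0.0939 0.0938 [ 0.8 -0.2  3. ]
False 0.0945 0.0941 [ 2.  -0.1 -0.5]
False 0.0951 0.0943 [ 3.4 -0.2 -7.8]
False 0.0957 0.0945 [  5.3  -0.4 -11.5]
False 0.0963 0.0949 [  5.2   0.1 -13.9]
False 0.0969 0.0953 [  5.5  -0.3 -14.8]
False 0.0975 0.0956 [  6.    0.3 -16.2]
False 0.0981 0.0961 [  6.   -0.5 -16.5]
False 0.0987 0.0966 [  6.4  -0.2 -16.6]
False 0.0993 0.0972 [  6.3  -0.4 -16.5]
False 0.0999 0.0978 [  6.2  -0.3 -17.2]
False 0.1005 0.0984 [  6.2  -0.4 -16.6]
False 0.1011 0.0986 [  7.   -0.9 -19. ]
end 28.44 [0.5272 0.0652 0.0986] [  6.34  -0.79 -19.4 ] [-0.122 -2.447  0.028] 0.261
```

View pics/u.png

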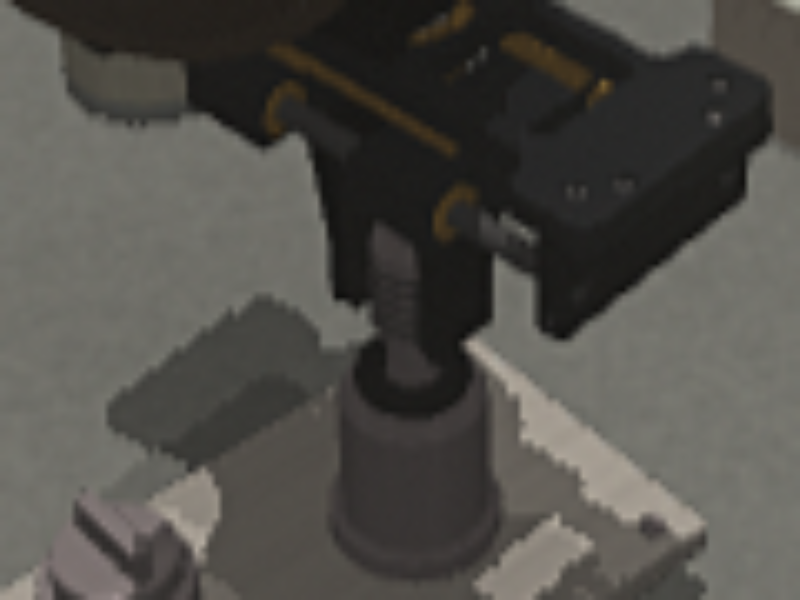

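The collar ring has visibly risen: its lower front edge went from about row 425 to about row 412. Travel on the plateau was about 4.1 mm, and then the force stepped up. I'll take off the side load and confirm the stop with one small extra step.

```bash
python3 - <<'E'
from h import *
env.move_straight([.5288,.0653,.1011],rate=.01); f=F(); print(f.round(1),env.read_state()['position'].round(4))
if np.linalg.norm(f+[0,0,.9])<21:
    env.move_straight([.5288,.0653,.1014],rate=.01); print(F().round(1),env.read_state()['position'].round(4))
E
```

```text
[  6.    0.1 -17.7] [0.5275 0.0652 0.0986]
[  5.9   0.1 -18.7] [0.5275 0.0652 0.0986]
```

```bash
python3 - <<'E'
from h import *
z=.1014
while z>.0955:
    z-=.0007; env.move_straight([.5282,.0653,z],rate=.015); f=F(3)
    if f[2]>-2.5: break
print(z,f.round(1)); s=S('relaxed')
for k in (.35,.5,1.0): env.gripper_to(k,10)
S('open')
env.move_straight([.5282,.0653,.25],rate=.12,force_limit=8); S('clear')
env.move_straight([.45,-.12,.27],rate=.2); env.dwell(.3)
p=shot('top'); q=shot('side'); S('away')
cv2.imwrite('pics/e.png',np.hstack([cv2.resize(p['image'][200:290,190:310],(400,300),interpolation=cv2.INTER_CUBIC),cv2.resize(q['image'][230:320,230:350],(400,300),interpolation=cv2.INTER_CUBIC)]))
for n,k in (('side',q),('top',p)):
  print(n,[proj(k,[.528,.065,zz])[0].round(1).tolist() for zz in (.073,.077,.146)])
  for t in ('adapter','collar'):
    for d in env.trace(k,t)[:1]:
        ys,xs=np.nonzero(d['mask']); print(n,t,round(d['score'],2),xs.mean().round(1),ys.mean().round(1),xs.min(),xs.max(),ys.min(),ys.max())
E
```

```text
0.09719999999999997 [-0.7  0.4 -1.3]
relaxed 30.94 [0.5282 0.0652 0.098 ] [-1.2   0.76 -1.19] [0.029 0.297 0.093] 0.264
open 32.98 [0.5282 0.0653 0.0972] [ 0.7  -0.47 -0.14] [0.037 0.089 0.013] 1.001
clear 34.4 [0.5278 0.0652 0.2492] [0.2  0.6  0.36] [ 0.001  0.029 -0.013] 0.998
away 35.96 [ 0.4501 -0.1197  0.2699] [-0.4   0.07  0.26] [ 0.003  0.061 -0.009] 0.998
side [[291.3, 285.9], [291.3, 284.4], [290.8, 257.4]]
side adapter 0.54 290.7 272.4 284 297 257 287
top [[243.7, 247.6], [243.5, 247.5], [239.1, 245.6]]
top adapter 0.62 198.0 232.6 121 283 190 266
top collar 0.41 248.1 248.0 241 252 240 255
```

View pics/e.png

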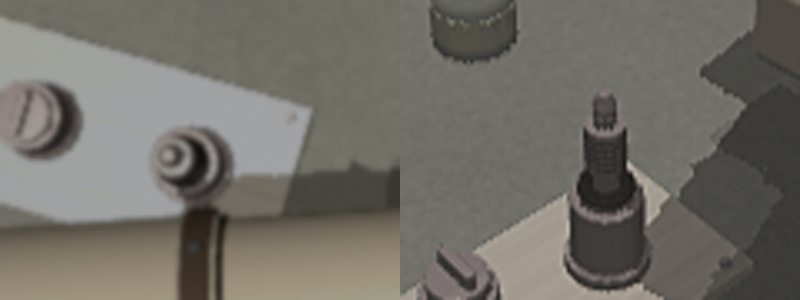

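The adapter stands upright in the outlet with its top at side row 257, so z ≈ 0.146 and the tip is at about 36 mm. I'll compare the collar's height across the before, pulled and released pictures at one scale.

```bash
python3 - <<'E'
from h import *
q=shot('side')
def g(f): return cv2.resize(cv2.imread('pics/'+f),(120,90),interpolation=cv2.INTER_AREA)[45:80,45:78]
ims=[g('l.png'),g('u.png'),q['image'][275:310,275:308]]
cv2.imwrite('pics/cmp.png',np.hstack([cv2.resize(np.clip(i*2.0,0,255).astype(np.uint8),(264,280),interpolation=cv2.INTER_NEAREST) for i in ims]))
for c in (10,12,18,20,22): print(c,[i[8:24,c].mean(1).round().astype(int).tolist() for i in ims])
S('')
E
```

```text
10 [[31, 25, 24, 26, 27, 26, 25, 26, 32, 50, 61, 61, 56, 53, 53, 53], [25, 26, 26, 27, 27, 26, 28, 37, 53, 60, 61, 61, 56, 53, 52, 53], [34, 38, 39, 38, 38, 37, 33, 36, 52, 110, 125, 118, 77, 53, 58, 59]]
12 [[39, 30, 29, 30, 31, 28, 26, 27, 27, 27, 44, 57, 61, 57, 54, 54], [28, 28, 32, 30, 28, 27, 27, 25, 32, 52, 61, 60, 61, 57, 53, 53], [32, 31, 35, 36, 36, 38, 39, 35, 33, 53, 96, 120, 124, 81, 55, 59]]
18 [[28, 28, 35, 49, 55, 52, 38, 27, 27, 26, 28, 52, 61, 58, 55, 54], [46, 54, 55, 55, 44, 32, 27, 27, 26, 36, 54, 61, 61, 57, 54, 54], [59, 57, 58, 59, 48, 38, 37, 40, 35, 39, 54, 94, 124, 91, 59, 58]]
20 [[26, 26, 26, 41, 48, 38, 29, 27, 28, 26, 37, 56, 62, 58, 55, 55], [27, 33, 45, 42, 32, 27, 27, 26, 28, 50, 62, 62, 63, 58, 55, 55], [46, 54, 59, 47, 37, 36, 41, 36, 30, 53, 100, 123, 138, 91, 57, 61]]
22 [[27, 27, 27, 27, 26, 27, 27, 26, 27, 37, 55, 61, 57, 53, 51, 52], [27, 27, 27, 27, 27, 28, 26, 28, 50, 59, 60, 60, 57, 53, 53, 53], [32, 34, 36, 37, 38, 38, 36, 30, 54, 99, 120, 129, 85, 53, 57, 59]]
 36.21 [ 0.45 -0.12  0.27] [0.22 0.7  0.39] [0.007 0.06  0.013] 0.994
```

View pics/cmp.png

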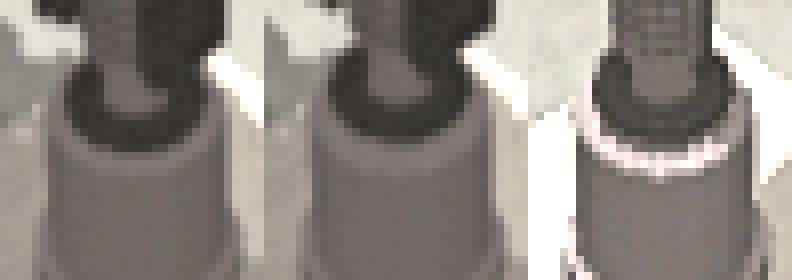

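The collar ring's lower edge is 1–1.5 px higher after the pull, and stays there after release (column 20: row index 10 before, 9 pulled, 9 now). The collar is still up.

```bash
python3 -c "
from h import *
env.close_job(); S('done')"
```

```text
the job is handed in; nothing more can be done
the job is handed in; nothing more can be done
```

I took the steel adapter out of the white rack and pushed it into the open collared outlet until it locked. I then pulled it back until the collar reached its stop, let go, moved the arm clear and handed the job in at about 36 s of the 67 s allowed.

- **Locking:** the stem ended on the hard stop. The TCP stayed at z = 0.0927 while the push rose to about 9 N. The snap itself was not sharply felt: the force dropped about 3.5 N on the first pass, close to the noise in the readings.
- **Pull test:** the collar moved about 4 mm at 15–16 N net, and then the position stalled at z = 0.0986. The peak net pull was about 18.5 N along the axis and 20 N including side load. That is above the 15 N you suggested but below the 25 N limit. About 6 N of the side load would not go away when I shifted the arm sideways.
- **After release:** the adapter stands upright with its top at about 146 mm, as a locked stem with the collar up should. The collar ring sits at the same height as when pulled, 1–1.5 px higher than before, so that picture check is coarse.
- **Other things:** I never felt contact with any of them, but I did not measure their positions again at the end.

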